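# Seat a plate carrier on the printer's loading bed and start the feed

### The job

With the fingertips, push the short plate carrier along the loading bed until it sits flat and square, flush against both the guide rail and the end stop; only slide it, do not pick it up. Then press the small start button on the control pod all the way down for a moment and let it go. Leave the big stop button and everything else as it is.

Things in the scene. Friction and masses are not known exactly. Their poses are not given: they have to be found in the camera images.
- bed: the loading bed: a fixed dark board, 240 x 430 mm, top face 18 mm above the table, slightly turned. Origin on its underside; +x points away from the robot; the board spans x -120 to +120 mm, y -180 to +250 mm. An aluminium guide rail runs along its whole far side and a dark steel end stop crosses its -y end (robot's right); both rise 16 mm above the board
- rail_face (a point): point on the guide rail's inner face (bed x = +105 mm), at the board's surface, in front of the carrier's home; axes as the bed's, the rail runs along y
- stop_face (a point): point on the end stop's inner face (bed y = -165 mm), at the board's surface; axes as the bed's; the stop runs along x from -65 mm to the rail
- carrier_mid (a point): centre, half-way up, of the short plate carrier: an aluminium slab with a white number-plate blank on top, 90 mm (its x) x 140 mm (its y) x 14 mm thick, 0.3 to 0.55 kg, flat on the board and free to slide, turned up to 20 degrees from the bed's axes. Fully home it lies at bed x = +60, y = -95 mm, square to the bed
- start_top (a point): centre of the top face of the start button: the smaller, 24 mm wide round black button on the grey control pod, nearer to the robot, pressed straight down. The pod is a fixed box 180 x 90 x 45 mm on the table, left or right of the bed
- start (a joint): travel of the start button: 0 released, 0.006 m fully down (a spring, about 5 N when fully down; it comes back up by itself)
- stop_top (a point): centre of the top face of the stop button: the larger, 42 mm wide round black button on the same pod, 90 mm farther from the robot; to be left alone
- stop (a joint): travel of the stop button: 0 released, 0.006 m fully down
- long_carrier: the long narrow plate carrier, 240 x 60 x 14 mm, aluminium with a white blank, flat on the table beyond the bed; not for this job. Origin at the centre of its underside, y along its length
- weight: small steel weight with a knob, 30 mm across, 47 mm tall, standing on the bed near its far-from-stop end, close to the rail. Origin at the centre of its underside
- die1: steel and brass embossing die, 35 x 60 x 22 mm, flat on the table beyond the bed. Origin at the centre of its underside
- die2: a second die like die1, beside it
- screwdriver: screwdriver lying on the table near the robot's right, about 0.2 m long
- foil_roll: black foil roll standing on end, 72 mm across, 70 mm tall, on the table at the far left. Origin at the centre of its underside
- cleaner: white plastic bottle, 56 mm across, 130 mm tall, at the far right. Origin at the centre of its underside
- mug: white mug, 76 mm across, 85 mm tall, on the side of the bed opposite to the control pod. Origin at the centre of its underside
- carrier: the short plate carrier itself (see carrier_mid); its origin is the centre of its underside, 7 mm below that point
Not all that is in view belongs to the job. What is shaped like the carrier but orange is not meant.

How it is judged:
On the way, in this order (a step that is already met when the one before it is completed fails the run):
1. the carrier sits against the rail and the stop (x of carrier_mid in the frame of bed between 0.0565 and 0.0635 m and y of carrier_mid in the frame of bed between -0.0985 and -0.0915 m and z of carrier_mid in the frame of bed between 0.021 and 0.029 m and angle between the x axis of carrier_mid and the x axis of bed, either way round below 0.035 rad), for 0.2 s.
2. the start button is pressed down (value of joint start above 0.0042 m), for 0.1 s.
At the end, for the whole second after the job is handed in: The short carrier lies flat on the bed, at rest, within 3.5 mm of its home position against the rail and against the stop and within 2 degrees of square; the start button has been pressed (more than 4.2 mm of 6 mm for 0.1 s) after the carrier was seated and has come back up; the stop button is up (all of step 1 and linear speed of carrier below 0.01 m/s and value of joint each of start, stop below 0.0015 m); the robot touches nothing.
It fails at once if the carrier is lifted or tipped (z of carrier_mid in the frame of bed above 0.032 m or angle between carrier_mid's own z axis and vertical above 0.12 rad).
It fails at once if the start button is pressed before the carrier is seated (value of joint start above 0.003 m and not (x of carrier_mid in the frame of bed between 0.055 and 0.065 m and y of carrier_mid in the frame of bed between -0.1 and -0.09 m and z of carrier_mid in the frame of bed between 0.021 and 0.029 m and angle between the x axis of carrier_mid and the x axis of bed, either way round below 0.05 rad)).
It fails at once if the stop button is pressed (value of joint stop above 0.002 m).
It fails at once if a bystander is moved by more than 15 mm (distance of any of long_carrier, weight, die1, die2, screwdriver, foil_roll, cleaner, mug from where it was at the start of the episode above 0.015 m).
It also fails if it takes over 72 s, if anything falls off the work surface, if the arm or the gripper's body presses on something with over 40 N, if the wrist force passes 120 N, or if a joint passes its speed limit or range.

### The arm

A 6-joint arm with a two-finger parallel gripper is mounted at the origin on the work surface. World frame = base frame: x ahead of the robot, y to its left, z up, the work surface at z = 0. Lengths are in m, angles in rad, forces in N, time in s.
With the tool pointing down it reaches from about 0.35 to 0.875 m from the base axis. Payload 15.5 kg.
Tool frame: the origin (TCP) lies on the centre line of the jaws, within the pads' length; the fingertips stand 11 mm ahead of it and the grasp point (between the pads) lies 8 mm behind it; z points along the fingers, y is the line along which they close (so a half turn about z gives the same grasp; the last joint's range is limited). The gripper opens to 85 mm and grips with 20 to 120 N. Pads are 22 mm wide; open, the fingers measure 114 mm over their backs; the gripper's body (76 mm by 85 mm) begins 54 mm behind the grasp point. The pads swing forward as they close: fully open they stand 13 mm farther back than shut.
Start: joints at [1.155, 0.494, 1.345, -0, 1.302, -0.096], TCP at [0.197, 0.593, 0.242] pointing down, gripper open.
Joint ranges: [-2.91, 2.91], [-0.82, 2.16], [0.22, 2.67], [-1.22, 4.37], [0.12, 2.79], [-3.08, 3.08]. Speed limits (rad/s): [1.89, 1.89, 2.57, 3.01, 3.01, 3.01].

### API

Orientations are given as a 3x3 rotation matrix whose columns are the frame's x, y, z axes.
In Python, from station import ctrl, vision gives the robot as it stands. The module is installed in compiled form; this text tells all that it offers. Calls block until the motion is done:
- ctrl.move_ptp(position, orientation): joint-space move of the TCP to a pose.
- ctrl.servo_line(position, rot=None, speed=0.15, contact_N=None): straight line of the TCP; rot=None keeps the orientation; speed is the mean speed in m/s. With contact_N (N) it stops when the force on the tool has changed by that much, and returns True; else False.
- ctrl.move_j(angles): joint-space move.
- ctrl.command_gripper(opening, grasp_force=None): finger opening in m; grasp_force is the grip in N (None keeps the last); returns when the fingers have stopped.
- ctrl.hold(seconds).
- ctrl.solve_ik(position, orientation): joint angles nearest the present ones, or None.
- ctrl.sense(): the state.
- vision.capture(name): name is "side" or "top" or "wrist"; returns (picture, depth): 384x512x3 uint8, red, green, blue; 384x512 float32, m along the optical axis (not along the pixel's ray), 0 where there is no reading.
- vision.get_calibration(name): a dict with "mtx" (3x3 intrinsics, pixels), "world_to_cam" (4x4, takes a point from world to camera coordinates); the wrist camera has in their place "T_tool_cam" (4x4, takes a point from camera to tool coordinates, whose origin is the TCP and whose axes are the flange's). Camera axes: x right, y down, z forward; pixel columns grow to the right and rows downward; lengths in m; the calibration is good to about 2 mm. A picture is of the moment at which its call begins: read the wrist's pose just before it. get_calibration takes no time and is no camera call.
A pose or a line that the arm cannot do raises ctrl.PlanningError and nothing moves.
- ctrl.finish_job(): hands the job in; it is judged then, once.
The state is a dict: "time_s": time; "joint_positions": joint angles; "joint_velocities": joint speeds; "joint_torque": joint torques, N m; "eef_pos": TCP position; "tcp_rot": TCP orientation; "force": force on the tool from outside, world axes, zero at the start; "torque": the same for the moment, N m; "opening": finger opening in m; "finger_force": force on a finger pad.
Only numpy, scipy, OpenCV 4.12 (cv2) and the standard library are available. Lean on these libraries where they do the work, as an engineer would, in place of code of your own. Each camera call takes 0.05 s, during which the arm holds its last target. There are 200 camera calls.

## Working session

There is one attempt and no reset: what is moved stays moved. The work goes in short steps, each a Python script; the robot and the scene stay as the last script left them, time stands still between calls to the robot, and variables do not carry over. Pictures are saved under pics/ and viewed, at most 10 in all, crops included, and the job is handed in when it is done.

```bash
mkdir -p pics
python3 - <<'E'
from station import ctrl, vision
import cv2, numpy as np
for n in ("top","side"):
    p,d=vision.capture(n); np.savez(f"{n}.npz",p=p,d=d)
    cv2.imwrite(f"pics/{n}.png",cv2.resize(p[...,::-1],(800,600)))
    c=vision.get_calibration(n); print(n,c["mtx"].tolist(),np.round(c["world_to_cam"],4).tolist())
print(vision.get_calibration("wrist")); s=ctrl.sense();print(s["time_s"],s["tcp_rot"],s["force"])
E
```

```text
top [[380.1043356990384, 0.0, 254.4402784882993], [0.0, 380.1043356990384, 187.09609096236778], [0.0, 0.0, 1.0]] [[0.0118, -0.9999, -0.003, 0.0043], [-0.9897, -0.0113, -0.1428, 0.5265], [0.1427, 0.0046, -0.9898, 1.3441], [0.0, 0.0, 0.0, 1.0]]
side [[363.9140804046758, 0.0, 253.79484187109534], [0.0, 363.9140804046758, 188.06887701520395], [0.0, 0.0, 1.0]] [[-0.9977, -0.0655, -0.0146, 0.5094], [-0.0315, 0.6497, -0.7595, 0.0445], [0.0592, -0.7573, -0.6503, 1.0654], [0.0, 0.0, 0.0, 1.0]]
{'mtx': array([[310.85361308,   0.        , 264.8248447 ],
       [  0.        , 310.85361308, 191.31484047],
       [  0.        ,   0.        ,   1.        ]]), 'T_tool_cam': array([[-3.10023332e-04, -9.49171036e-01, -3.14760622e-01,
         8.08149752e-02],
       [ 9.99999888e-01, -4.06402306e-04,  2.40570120e-04,
         6.02591937e-04],
       [-3.56261633e-04, -3.14760512e-01,  9.49171056e-01,
        -1.30388540e-01],
       [ 0.00000000e+00,  0.00000000e+00,  0.00000000e+00,
         1.00000000e+00]])}
0.1 [[-9.48977424e-01  3.15343786e-01 -3.79924135e-04]
 [ 3.15344007e-01  9.48976993e-01 -9.08408774e-04]
 [ 7.40782008e-05 -9.81866218e-04 -9.99999515e-01]] [-0.18713847 -0.16207081  0.18125053]
```

View pics/top.png

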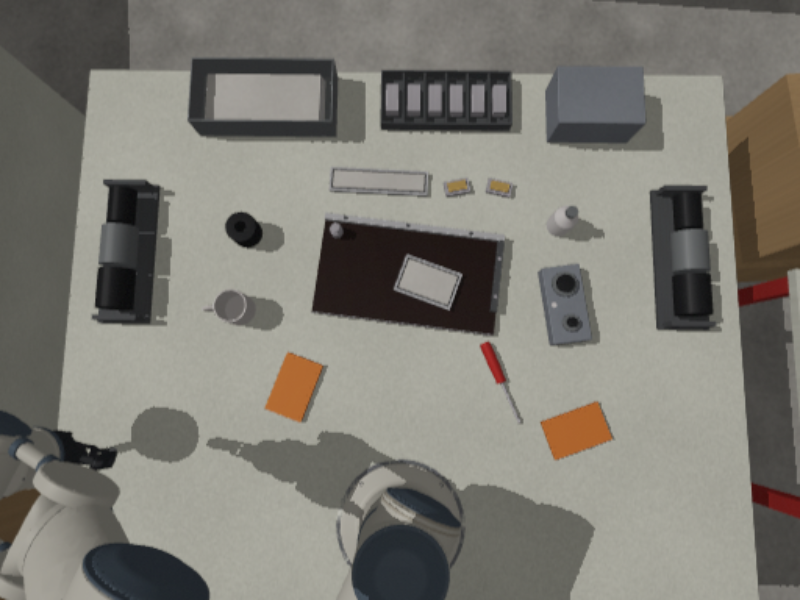

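View pics/side.png

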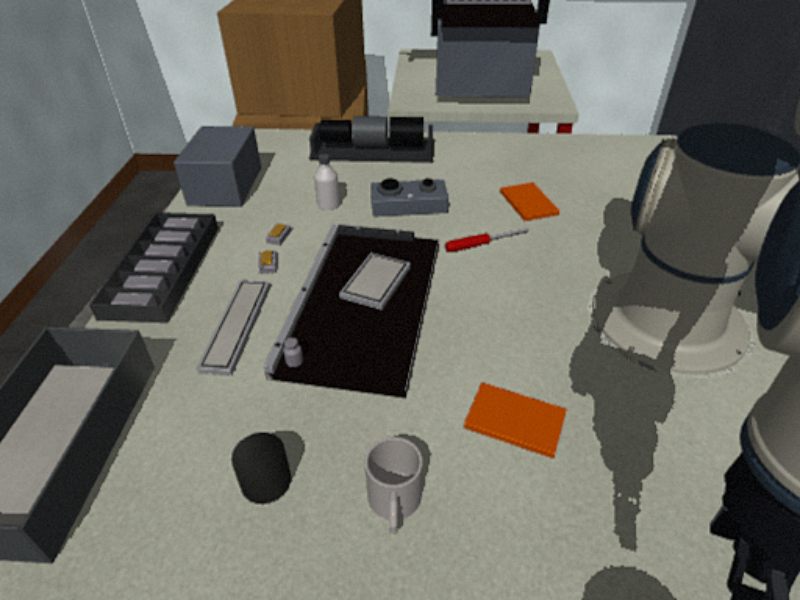

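Top view (800x600 px): the white-topped carrier lies on the dark bed at (428,281), the rail runs along the bed's upper edge and the stop is its right edge at (497,270). The pod is at (566,305), with the small start button at (572,322) and the large stop button at (566,284). The orange plates at (295,386) and (577,430) and the long carrier at (380,181) are not meant. The short white one on the bed fits the description, and I'll confirm it with a closer wrist view.

```bash
cat > h.py <<'E'
from station import ctrl, vision
import cv2, numpy as np
def Rz(a): # tool down; tool x -> world -x turned by a, tool y along world +y turned by a
    c,s=np.cos(a),np.sin(a); return np.array([[c,-s,0],[s,c,0],[0,0,1.]])@np.diag([-1.,1,-1])
def camT(name):
    c=vision.get_calibration(name)
    if name!="wrist": return c["mtx"],np.linalg.inv(c["world_to_cam"])
    s=ctrl.sense(); T=np.eye(4); T[:3,:3]=s["tcp_rot"]; T[:3,3]=s["eef_pos"]
    return c["mtx"],T@c["T_tool_cam"]
def cloud(d,K,T):
    v,u=np.indices(d.shape); P=np.stack([(u-K[0,2])/K[0,0]*d,(v-K[1,2])/K[1,1]*d,d],-1)
    W=P@T[:3,:3].T+T[:3,3]; W[d==0]=np.nan; return W
def on_plane(uv,z,K,T):
    r=np.array([(uv[0]-K[0,2])/K[0,0],(uv[1]-K[1,2])/K[1,1],1])@T[:3,:3].T
    return T[:3,3]+r*(z-T[2,3])/r[2]
E
python3 - <<'E'
from h import *
f=np.load("top.npz"); K,T=camT("top"); W=cloud(f["d"],K,T)
for n,u,v in (("carrier",428,281),("start",572,322),("stop",566,284),("bed",408,272),("bl",327,215),("br",503,240),("fr",493,330),("fl",314,310)):
    print(n,np.round(W[int(v*.64),int(u*.64)],3))
b=W[int(272*.64),int(408*.64)]
ctrl.move_ptp([b[0]-0.0,b[1]-0.05,0.30],Rz(0))
K,T=camT("wrist"); p,d=vision.capture("wrist"); np.savez("w1.npz",p=p,d=d,K=K,T=T)
cv2.imwrite("pics/w1.png",cv2.resize(p[::-1,::-1,::-1],(800,600)))
s=ctrl.sense();print(s["time_s"],s["eef_pos"])
E
```

```text
carrier [ 0.558 -0.057  0.033]
start [ 0.459 -0.384  0.068]
stop [ 0.548 -0.372  0.068]
bed [ 0.577 -0.013  0.027]
bl [0.714 0.182 0.029]
br [ 0.656 -0.233  0.037]
fr [ 0.443 -0.211  0.023]
fl [0.487 0.211 0.015]
2.8333 [ 0.57700135 -0.06245553  0.29994729]
```

View pics/w1.png

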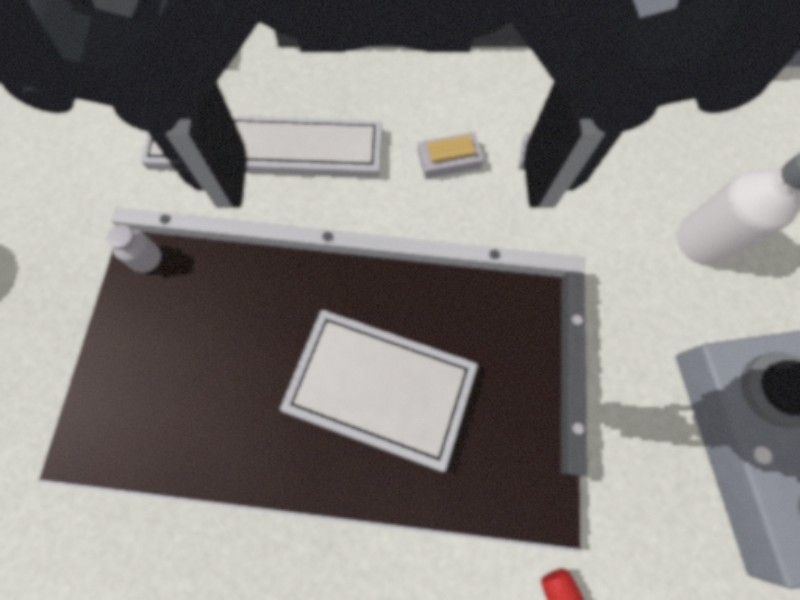

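The wrist view (flipped) confirms the carrier: an aluminium-rimmed white plate on the bed, corners (323,312), (477,365), (445,470), (282,408). The rail/stop inner corner is at (560,278), the board's near corners are at (42,479) and (580,547), and the red tip of the screwdriver handle is at (562,580).

Run:
```python
from h import *
f=np.load("w1.npz"); K,T=f["K"],f["T"]
g=lambda p,z: on_plane((511-p[0]*.64,383-p[1]*.64),z,K,T)[:2]
nl,nr,ic=g((42,479),.018),g((580,547),.018),g((560,278),.018)
y=(nl-nr)/np.linalg.norm(nl-nr); print("len",np.linalg.norm(nl-nr),"ang edge",np.degrees(np.arctan2(-y[0],y[1])))
rl=g((192,240),.018); r=(rl-ic)/np.linalg.norm(rl-ic); print("ang rail",np.degrees(np.arctan2(-r[0],r[1])))
a=np.mean([np.arctan2(-y[0],y[1]),np.arctan2(-r[0],r[1])])
B=np.array([[np.cos(a),-np.sin(a)],[np.sin(a),np.cos(a)]])
o=[nl-B@[-.12,.25],nr-B@[-.12,-.18],ic-B@[.105,-.165]]; print("bed origins",np.round(o,4)); o=np.mean(o,0)
c=np.array([g(p,.032) for p in((323,312),(477,365),(445,470),(282,408))])
m=c.mean(0); e=c[0]-c[1]+c[3]-c[2]; ca=np.arctan2(-e[0],e[1])
print("bed",o,np.degrees(a),"carrier world",m,"in bed",B.T@(m-o),"rel ang",np.degrees(ca-a),"len",np.linalg.norm(e)/2)
W=cloud(f["d"],K,T); print("carrier z",W[383-int(390*.64),511-int(380*.64)],"board z",W[383-int(430*.64),511-int(200*.64)])
np.savez("bed.npz",o=o,a=a,B=B)
```

```text
len 0.4253497256557088 ang edge -6.569875004793492
ang rail -6.364715899106436
bed origins [[ 0.5734 -0.0507]
 [ 0.5732 -0.046 ]
 [ 0.568  -0.0451]]
bed [ 0.57155074 -0.04724924] -6.467295451949965 carrier world [ 0.55366862 -0.05870627] in bed [-0.01647784 -0.01339829] rel ang -13.27382651635704 len 0.13734001283210434
carrier z [ 0.55163658 -0.05774859  0.03224054] board z [0.52041353 0.08981978 0.01822163]
```

```bash
cat >> h.py <<'E'
import os
if os.path.exists("bed.npz"):
    _b=np.load("bed.npz"); O,A,B=_b["o"],float(_b["a"]),_b["B"]
    w=lambda x,y,z: np.r_[O+B@np.array([x,y]),z]
    tb=lambda p: B.T@(np.asarray(p)[:2]-O)
def rep(t):
    s=ctrl.sense(); print(t,"t",round(s["time_s"],2),"bed xy",np.round(tb(s["eef_pos"]),4),"z",round(s["eef_pos"][2],4),"F",np.round(s["force"],1),"op",round(s["opening"],3))
E
python3 - <<'E'
from h import *
ctrl.command_gripper(0.06,30)
ctrl.move_ptp(w(-.104,-.016,.09),Rz(A)); rep("above")
print(ctrl.servo_line(w(-.104,-.016,.05),speed=.08,contact_N=5))
print(ctrl.servo_line(w(-.104,-.016,.018),speed=.02,contact_N=4)); rep("touch")
z=ctrl.sense()["eef_pos"][2]+.005
ctrl.servo_line(w(-.104,-.016,z),speed=.03); rep("raised")
print(ctrl.servo_line(w(.03,-.016,z),speed=.03,contact_N=9)); rep("pushed")
K,T=camT("wrist"); p,d=vision.capture("wrist"); np.savez("w2.npz",p=p,d=d,K=K,T=T)
cv2.imwrite("pics/w2.png",cv2.resize(p[::-1,::-1,::-1],(800,600)))
E
```

```text
above t 4.15 bed xy [-0.1025 -0.0162] z 0.0907 F [-0.1 -0.2  0.8] op 0.06
False
True
touch t 5.98 bed xy [-0.1041 -0.016 ] z 0.0239 F [-0.1  0.1  7. ] op 0.06
raised t 6.31 bed xy [-0.1039 -0.016 ] z 0.029 F [ 0.1  0.1 -0.7] op 0.06
True
pushed t 9.42 bed xy [ 0.0026 -0.0158] z 0.0284 F [-0.3 -0.4 -0.1] op 0.06
```

View pics/w2.png

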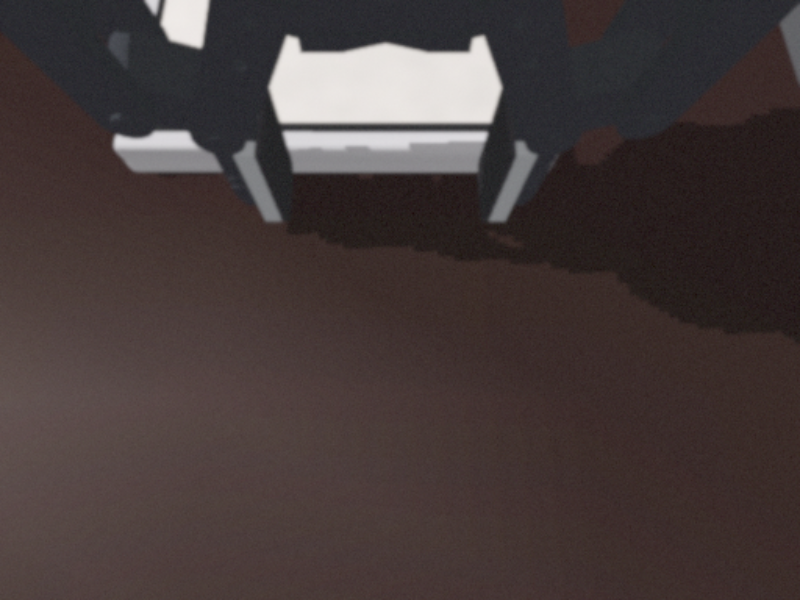

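The wrist view shows both fingertips square on the carrier's near face, with its left end at px (115,150), which is about bed y = +0.066. It has stopped against the rail. Next I push along the rail toward the stop.

Run:
```python
from h import *
ctrl.servo_line(w(-.02,-.016,.029),speed=.06)
ctrl.servo_line(w(-.02,-.016,.09),speed=.12)
ctrl.command_gripper(0.03)
R=Rz(A-np.pi/2); X,Y=.057,.12
print(ctrl.solve_ik(w(X,Y,.09),R))
ctrl.move_ptp(w(X,Y,.09),R); rep("above")
ctrl.servo_line(w(X,Y,.05),speed=.08,contact_N=5)
print(ctrl.servo_line(w(X,Y,.018),speed=.02,contact_N=4)); rep("touch")
z=ctrl.sense()["eef_pos"][2]+.005
ctrl.servo_line(w(X,Y,z),speed=.03)
print(ctrl.servo_line(w(X,-.035,z),speed=.03,contact_N=9)); rep("pushed")
```

```text
[ 9.29418121e-03  6.87342162e-01  1.44158707e+00 -4.44089210e-16
  1.01266342e+00  1.22169781e-01]
above t 12.68 bed xy [0.0569 0.1198] z 0.09 F [-0.3  0.3 -1.1] op 0.03
True
touch t 14.38 bed xy [0.057 0.12 ] z 0.0286 F [-1.3 -0.1 10.4] op 0.03
True
pushed t 18.55 bed xy [ 0.0568 -0.0142] z 0.0334 F [1.8 4.  3.2] op 0.03
```

Run:
```python
from h import *
ctrl.servo_line(w(.057,.01,.0335),speed=.06)
ctrl.servo_line(w(.057,.01,.09),speed=.12)
ctrl.command_gripper(0.06)
ctrl.move_ptp(w(-.03,-.095,.09),Rz(A))
ctrl.servo_line(w(-.03,-.095,.029),speed=.08,contact_N=6); rep("down")
print(ctrl.servo_line(w(.025,-.095,.029),speed=.03,contact_N=9)); rep("pushed")
ctrl.servo_line(w(-.03,-.095,.029),speed=.06)
ctrl.servo_line(w(-.03,-.095,.10),speed=.12)
c=w(0.02,-.18,.30); ctrl.move_ptp(c,Rz(0)); rep("view")
K,T=camT("wrist"); p,d=vision.capture("wrist"); np.savez("w3.npz",p=p,d=d,K=K,T=T)
cv2.imwrite("pics/w3.png",cv2.resize(p[::-1,::-1,::-1],(800,600)))
```

```text
down t 22.65 bed xy [-0.0298 -0.0951] z 0.0293 F [-0.5  0.  -0.2] op 0.06
True
pushed t 23.77 bed xy [ 0.0025 -0.0948] z 0.0285 F [-0.   1.3 -0.2] op 0.06
view t 26.09 bed xy [ 0.0193 -0.1794] z 0.298 F [ 0.3 -0.2 -1.1] op 0.06
```

View pics/w3.png

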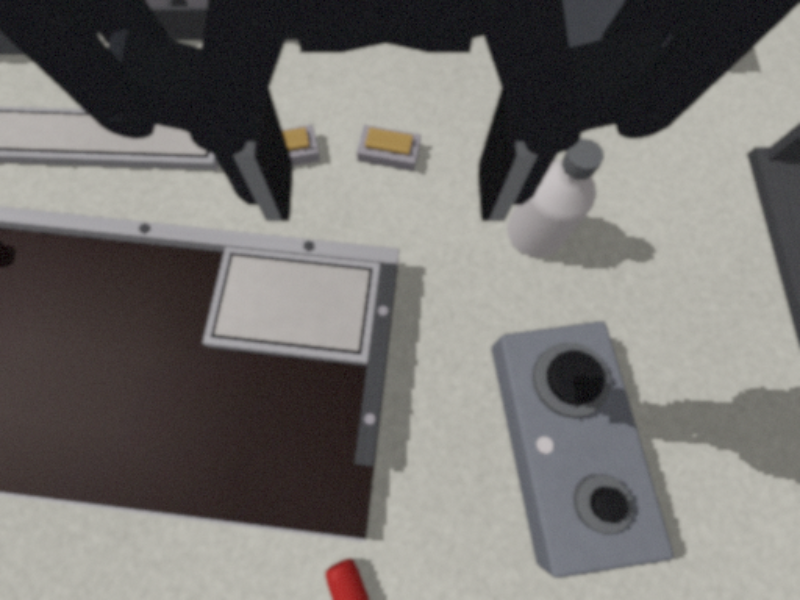

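The carrier sits flush in the corner: its right edge is on the stop and its far edge on the rail. Of the two black buttons, (575,378) is the large stop and (610,503) is the smaller one nearer the robot, so that is start. I'll check its heights and view an enlarged crop.

Run:
```python
from h import *
f=np.load("w3.npz"); K,T=f["K"],f["T"]; W=cloud(f["d"],K,T)[::-1,::-1]; p=f["p"][::-1,::-1]
u,v=int(610*.64),int(503*.64)
print(np.round(W[v,u-30:u+31:2,2]*1000).astype(float)); print(np.round(W[v-30:v+31:2,u,2]*1000))
r=p[v-28:v+29,u-28:u+29]; g=r.max(-1); m=(g<45).astype(np.uint8)
n,l,st,ce=cv2.connectedComponentsWithStats(m); i=l[28,28]; print(st[i],ce[i])
uv=(511-(u-28+ce[i][0]),383-(v-28+ce[i][1])); zt=np.nanmedian(W[v-3:v+4,u-3:u+4,2]); print("top z",zt,"pos",on_plane(uv,zt,K,T))
wid=np.linalg.norm(on_plane((uv[0]-st[i][2]/2,uv[1]),zt,K,T)-on_plane((uv[0]+st[i][2]/2,uv[1]),zt,K,T)); print("width",wid)
c=p[200:372,295:440,::-1]; cv2.imwrite("pics/crop.png",cv2.resize(c,None,fx=3.4,fy=3.4,interpolation=cv2.INTER_CUBIC))
```

```text
[44. 45. 45. 44. 49. 55. 56. 55. 55. 59. 64. 65. 67. 67. 66. 66. 65. 66.
 65. 64. 65. 54. 56. 45. 45. 44. 44. 43. 43. 45. 44.]
[43. 44. 44. 44. 43. 45. 43. 55. 57. 56. 55. 66. 65. 65. 67. 66. 66. 66.
 67. 67. 66. 64. 56. 57. 56. 54. 43. 44. 45. 43. 44.]
[ 17  19  23  22 381] [27.60104987 29.59580052]
top z 0.06576352103839098 pos [ 0.46073571 -0.38135113  0.06576352]
width 0.02479051082932962
```

View pics/crop.png

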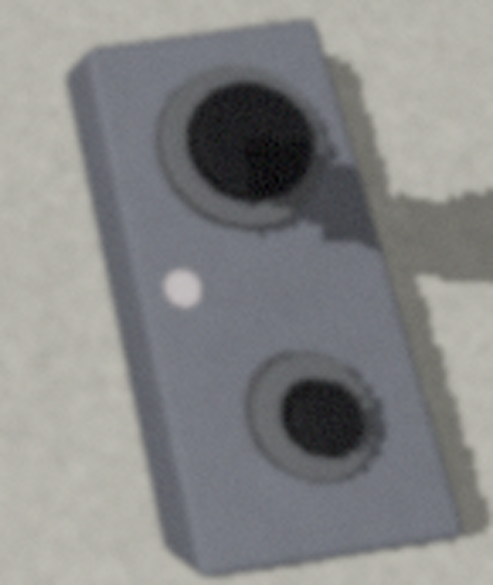

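The crop confirms it: the larger stop button is at the top and the smaller start button at the bottom, 25 mm wide, standing about 10 mm above its collar at world (0.461,-0.381,0.066). Now I press it.

Run:
```python
from h import *
x,y=.4607,-.3814
ctrl.command_gripper(0.0)
ctrl.move_ptp([x,y,.14],Rz(0))
ctrl.servo_line([x,y,.088],speed=.08,contact_N=5); rep("near")
t=ctrl.servo_line([x,y,.0775-.0055],speed=.012,contact_N=12); rep(f"press {t}")
ctrl.hold(.1); rep("held")
if not t:
    t=ctrl.servo_line([x,y,.064],speed=.012,contact_N=12); rep(f"press2 {t}")
ctrl.hold(.4); rep("held")
```

```text
near t 28.52 bed xy [-0.0723 -0.3446] z 0.0883 F [-0.2 -0.3 -0.5] op -0.0
press False t 30.0 bed xy [-0.0725 -0.3445] z 0.0721 F [-1.7  0.   4.6] op -0.0
held t 30.1 bed xy [-0.0725 -0.3445] z 0.0721 F [-1.7  0.7  4.8] op 0.0
press2 True t 30.36 bed xy [-0.0725 -0.3445] z 0.072 F [-2.1  1.9 10.8] op 0.0
held t 30.76 bed xy [-0.0725 -0.3445] z 0.0719 F [-1.6  1.8  9.9] op 0.0
```

The button is bottomed: about 10 N against a 5 N spring, held for 0.4 s. I'll retract and check before handing in.

Run:
```python
from h import *
ctrl.servo_line([.4607,-.3814,.14],speed=.06)
ctrl.move_ptp(w(0.02,-.18,.30),Rz(0)); ctrl.hold(.3); rep("view")
K,T=camT("wrist"); p,d=vision.capture("wrist"); W=cloud(d,K,T)[::-1,::-1]
for n,u,v in(("start",610,503),("stop",575,378),("carrier",290,300)): print(n,np.nanmedian(W[int(v*.64)-3:int(v*.64)+4,int(u*.64)-3:int(u*.64)+4,2]))
cv2.imwrite("pics/w4.png",cv2.resize(p[::-1,::-1,::-1],(800,600)))
```

```text
view t 33.33 bed xy [ 0.0196 -0.1807] z 0.2993 F [-0.2 -0.3  0.4] op 0.0
start 0.065926715593211
stop 0.06597347762849759
carrier 0.031931739384855384
```

View pics/w4.png

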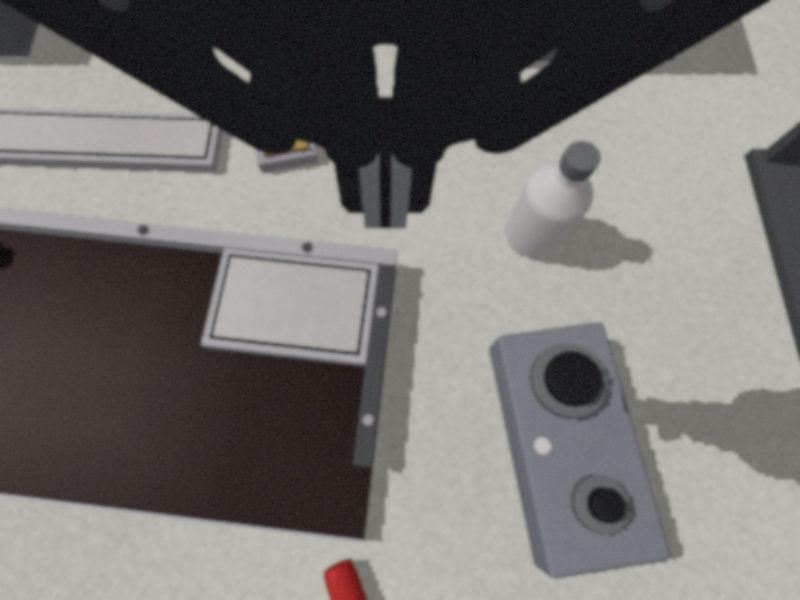

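The carrier is still flush in the corner with its centre at (290,305), and both buttons are up at z = 0.066: start (608,505), stop (573,380). I'm handing in.

```bash
python3 -c "
from station import ctrl
print(ctrl.finish_job())"
```

```text
the job is handed in; nothing more can be done
None
```

The job is handed in, with no verdict returned: the carrier was slid flush against the rail and stop, the start button was pressed to its bottom and came back up, the stop button was not touched, and the robot stood clear of everything at about 33 s.

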